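Tug-check and invert the purple tube cassette

ROBOT

A 7-joint arm with a two-finger parallel gripper is mounted at the origin on the work surface. World frame = base frame: x ahead of the robot, y to its left, z up, the work surface at z = 0. Lengths are in m, angles in rad, forces in N, time in s.
With the tool pointing down it reaches from about 0.425 to 0.875 m from the base axis. Payload 4.7 kg.
Tool frame: the origin (TCP) lies midway between the tips of the shut fingers; the grasp point (between the pads) lies 19 mm behind it; z points along the fingers, y is the line along which they close (so a half turn about z gives the same grasp; the last joint's range is limited). The gripper opens to 87 mm and grips with 3 to 60 N. Pads are 19 mm wide; open, the fingers measure 117 mm over their backs; the gripper's body (75 mm by 190 mm) begins 51 mm behind the grasp point.
Start: joints at [1.186, 0.321, -0.07, 1.45, 0.023, 1.371, -0.057], TCP at [0.252, -0.599, 0.223] pointing down, gripper open.
Joint ranges: [-2.86, 2.86], [-0.3, 2.09], [-1.38, 1.24], [0.06, 2.45], [-1.56, 4.7], [0.09, 2.05], [-2.69, 2.69]. Speed limits (rad/s): [2.57, 2.57, 3.14, 3.14, 3.14, 3.14, 3.14].

INTERFACE

Orientations are given as a rotation vector (axis times angle).
In Python, from cell import r gives the robot as it stands.
- The arm moves only by the tool creep_tool, called as name(argument=value, ...) on one line, values as JSON. Schema: {"type":"object","properties":{"steps":{"type":"string"},"clamp_n":{"type":"number"},"only":{"type":"string"},"quiet":{"type":"boolean"},"lines":{"type":"string"}},"required":["steps"],"additionalProperties":false}. steps is a string of 1 to 8 rows, one to a line, with the numbers parted by commas; each row has 5 numbers: the finger opening in m, then dx, dy, dz in shares of the most that a row can go, 1 being 50 mm, then a turn about the tool's z in units of 0.05 rad; each row shifts and turns the commanded pose from where the row before left it, along the tool's axes as they then stand; what a row does not reach is not made up. A row lasts 1/10 s, in which the tool goes at most 0.05 m and 0.15 rad, less where a joint would pass 70% of its speed; a pose out of reach is approached as far as the arm can. The fingers move at their own pace and stop on an object; clamp_n is the grip in N (left out, the last holds). Time passes only in rows, so rows that do not move let the fingers close. The tool returns the time, the measured TCP pose, the force, the opening and the grip force at its end. only (a regular expression) keeps the lines of the reply that match it, lines (a string "A,B") keeps lines A to B, and quiet returns only ok. Input that does not fit is refused with a message, and nothing moves.
- r.read_state(): the state, without advancing time (a new reading comes with each control period).
- r.camera(name): name is "scene" or "top" or "wrist"; returns the picture (480x640x3 uint8, blue, green, red); there is no depth.
- r.calibration(name): a dict with "fx", "fy", "cx", "cy" (pixels), "world_from_camera" (4x4, takes a point from camera to world coordinates); the wrist camera has in their place "T_tool_cam" (4x4, takes a point from camera to tool coordinates, whose origin is the TCP and whose axes are the flange's). Camera axes: x right, y down, z forward; pixel columns grow to the right and rows downward; lengths in m; the calibration is good to about 2 mm. A picture is of the moment at which its call begins: read the wrist's pose just before it. calibration takes no time and is no camera call.
- r.finish_job(): hands the job in; it is judged then, once.
The state is a dict: "time_s": time; "joint_pos": joint angles; "joint_vel": joint speeds; "effort": joint torques, N m; "ee_pos": TCP position; "ee_rot": TCP orientation; "force": force on the tool from outside, world axes, zero at the start; "moment": the same for the moment, N m; "grip_width": finger opening in m; "grip_force": force on a finger pad.
Only numpy, scipy, OpenCV 4.12 (cv2) and the standard library are available. Lean on these libraries where they do the work, as an engineer would, in place of code of your own. Each camera call takes 0.05 s, during which the arm holds its last target. There are 200 camera calls.

TASK

Two tube cassettes sit latched in hand-cranked inverting stands. Give the white handle of the purple cassette a firm tug straight up, as far as the latch's slack allows, to confirm that the latch holds; let go of it, then turn its crank over until the purple cassette is completely upside down, and let go. Leave the grey cassette and its stand as they are.

Things in the scene. Friction and masses are not known exactly. Their poses are not given: they have to be found in the camera images.
- purple_handle (a point): White bar handle, 76 (y) x 12 (x) x 12 mm (z), on the clear lid of the purple 84 x 114 mm cassette. Point 8 mm under the bar's top, 28 mm above the lid. Frame turns with the cassette, z out of the lid; starts upright within 5 deg, yaw up to 12 deg. The fixed stand's level turning axis runs along y, 58 mm from here towards -z, 100 mm above the table, between posts 114 mm tall at y +-75.
- purple_crank (a point): Centre of the yellow crank sleeve, 16 mm thick, 50 mm long, level along y, spins on its pin. From purple_handle, in its frame: x -55, y -127, z -58 mm; so 55 mm off the axis. Starts on the robot's side at axis height; turns up, over and down the far side, 180 deg between firm stops, the far one exactly upside down. Takes about 4 N, stays where left. Crank arm 27 mm towards +y. Frame turns with it.
- purple_carrier (a joint): Slack of the purple cassette in its spring latch, m, along the handle's z. 0: home. Pulling the handle out with about 10 N starts to lift it, then 1.5 N per mm more; a firm stop holds at 0.005. It springs home when released, and stays home when upside down.
- grey_handle (a point): The same point on the handle of the look-alike grey cassette (white tube caps; the purple one's are blue) in an identical stand beside the purple one. Leave it as it is. Which of the two is on the left varies.

How it is judged:
On the way:
1. the purple cassette, upright (within about 17 degrees), is tugged up by at least 3 mm against its latch (value of joint purple_carrier above 0.003 m and angle between purple_handle's own z axis and vertical below 0.3 rad), for 0.2 s.
At the end, for the whole second after the job is handed in: the purple cassette is upside down within 10 degrees and home in its latch (slack under 1.5 mm); the grey cassette's handle is within 15 mm of where it started (angle between purple_handle's own z axis and vertical above 2.96 rad and value of joint purple_carrier below 0.0015 m and distance of grey_handle from where it was at the start of the episode below 0.015 m); the robot touches nothing.
It fails at once if the grey cassette is turned or pulled (its handle moves more than 15 mm) (distance of grey_handle from where it was at the start of the episode above 0.015 m).
It also fails if it takes over 51 s, if anything falls off the work surface, if the arm or the gripper's body presses on something with over 40 N, if the wrist force passes 120 N, or if a joint passes its speed limit or range.

## Working session

There is one attempt and no reset: what is moved stays moved. The work goes in short steps, Python scripts to look and compute and a tool call to move; the robot and the scene stay as the last step left them, time stands still between calls to the robot, and variables do not carry over. Pictures are saved under pics/ and viewed, at most 10 in all, crops included, and the job is handed in when it is done.

```bash
ls; mkdir -p pics; cat > look.py <<'E'
from cell import r
import cv2,sys,numpy as np
for n in ("scene","top"):
    im=r.camera(n); cv2.imwrite(f"pics/{n}_{sys.argv[1]}.png",im)
    c=r.calibration(n); print(n,c["fx"],c["cx"],c["cy"]); print(np.round(c["world_from_camera"],3))
s=r.read_state(); print(s["time_s"],s["ee_pos"],s["ee_rot"])
c=r.calibration("wrist"); print(c)
E
python3 look.py a
```

```text
cell.py
pics
scene 574.3508686181193 323.84708181312584 231.18595707074175
[[-0.27   0.581 -0.768  1.253]
 [ 0.962  0.183 -0.201  0.144]
 [ 0.024 -0.793 -0.608  0.75 ]
 [ 0.     0.     0.     1.   ]]
top 505.3863995452349 315.79468343187295 240.2332989986345
[[ 0.026 -0.993  0.117  0.417]
 [-1.    -0.026  0.006 -0.041]
 [-0.003 -0.117 -0.993  0.949]
 [ 0.     0.     0.     1.   ]]
0.1 [ 0.25218825 -0.59854326  0.2215599 ] [-3.07765659e+00 -6.22030324e-01  6.52691748e-04]
{'fx': 351.1534883266971, 'fy': 351.1534883266971, 'cx': 322.4189325328802, 'cy': 234.9215576199276, 'T_tool_cam': array([[ 2.54029790e-04, -9.62255175e-01, -2.72148698e-01,
         7.45785957e-02],
       [ 9.99999936e-01,  3.13088701e-04, -1.73586897e-04,
         5.33066261e-04],
       [ 2.52241572e-04, -2.72148637e-01,  9.62255193e-01,
        -1.61223539e-01],
       [ 0.00000000e+00,  0.00000000e+00,  0.00000000e+00,
         1.00000000e+00]])}
```

View pics/scene_a.png

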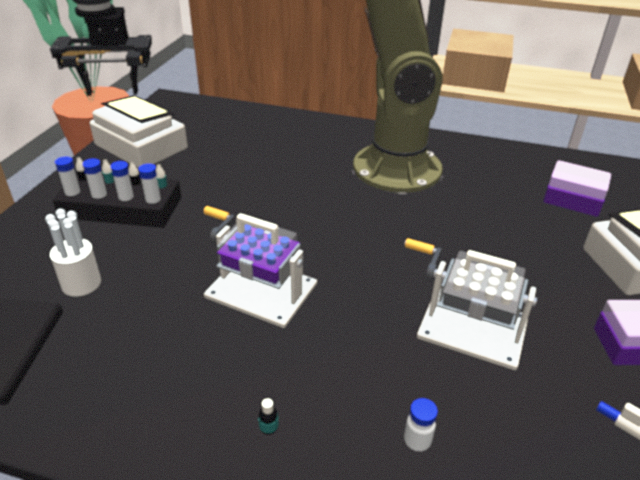

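View pics/top_a.png

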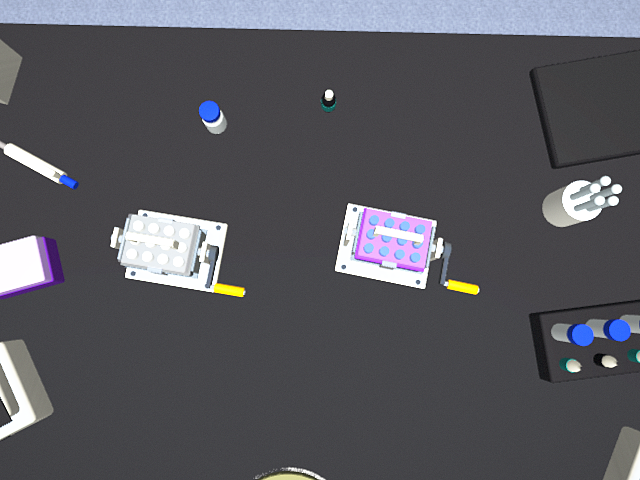

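The scene view shows the purple cassette with its handle at about (258,228) and its yellow crank at (217,213). In the top view they are at about (399,235) and (462,287), so purple is on the robot's right and grey on the left. Next I'll segment and triangulate.

```bash
cat > h.py <<'E'
import cv2,numpy as np
from cell import r
def ray(name,px,T=None):
    c=r.calibration(name); T=np.array(c["world_from_camera"]) if T is None else T
    d=T[:3,:3]@np.array([(px[0]-c["cx"])/c["fx"],(px[1]-c["cy"])/c["fy"],1]); return T[:3,3],d/np.linalg.norm(d)
def tri(rays):
    A=[np.eye(3)-np.outer(d,d) for o,d in rays]
    p=np.linalg.solve(sum(A),sum(a@o for a,(o,d) in zip(A,rays)))
    return p,[np.linalg.norm(a@(p-o)) for a,(o,d) in zip(A,rays)]
def plane(o,d,z): return o+d*(z-o[2])/d[2]
def blobs(mask,box,amin=15):
    x0,y0,x1,y1=box; m=np.zeros_like(mask); m[y0:y1,x0:x1]=mask[y0:y1,x0:x1]
    out=[]
    for c in cv2.findContours(m,cv2.RETR_EXTERNAL,cv2.CHAIN_APPROX_NONE)[0]:
        if cv2.contourArea(c)>amin:
            (x,y),(w,h),a=cv2.minAreaRect(c); b=cv2.boxPoints(((x,y),(w,h),a))
            # ends of the long axis
            e=sorted([(b[i]+b[(i+1)%4])/2 for i in range(4)],key=lambda q:-np.hypot(q[0]-x,q[1]-y))[:2]
            out.append((cv2.contourArea(c),np.array([x,y]),sorted([tuple(np.round(q,1)) for q in e]),min(w,h)))
    return sorted(out,key=lambda t:-t[0])
def yellow(im): return cv2.inRange(cv2.cvtColor(im,cv2.COLOR_BGR2HSV),(18,140,110),(35,255,255))
def white(im,v=195): return cv2.inRange(cv2.cvtColor(im,cv2.COLOR_BGR2HSV),(0,0,v),(179,45,255))
E
cat > m.py <<'E'
from h import *
t=cv2.imread("pics/top_a.png"); s=cv2.imread("pics/scene_a.png")
bt=blobs(yellow(t),(440,270,490,300)); bs=blobs(yellow(s),(195,200,240,225))
print(bt,bs); 
for i in (0,1): print("crank end",tri([ray("top",bt[0][2][1-i]),ray("scene",bs[0][2][i])]))
print("crank",tri([ray("top",bt[0][1]),ray("scene",bs[0][1])]))
for v in (180,210,230): print(v,blobs(white(t,v),(360,218,432,255)),blobs(white(s,v),(228,212,290,245)))
a=cv2.resize(t[195:300,330:490],None,fx=4,fy=4); b=cv2.resize(s[195:325,195:325],None,fx=3,fy=3)
cv2.imwrite("pics/c1.png",np.vstack([a[:, :640]])); cv2.imwrite("pics/c2.png",b)
E
python3 m.py
```

```text
[(252.0, array([462.43347168, 286.81945801]), [(np.float32(447.2), np.float32(283.7)), (np.float32(477.6), np.float32(290.0))], 9.749013900756836)] [(185.5, array([215.20002747, 212.3999939 ]), [(np.float32(203.5), np.float32(208.5)), (np.float32(226.9), np.float32(216.3))], 9.486831665039062)]
crank end (array([ 0.44052635, -0.30797912,  0.10542615]), [np.float64(0.0013308230518606844), np.float64(0.0013308230518607874)])
crank end (array([ 0.44937878, -0.25680404,  0.10454562]), [np.float64(0.00029259434165862465), np.float64(0.0002925943416587219)])
crank (array([ 0.44495981, -0.28234784,  0.10497913]), [np.float64(0.0006803795816642108), np.float64(0.0006803795816643885)])
180 [(388.5, array([398.39428711, 234.97937012]), [(np.float32(373.7), np.float32(230.2)), (np.float32(423.0), np.float32(239.8))], 11.346988677978516), (21.5, array([430.32434082, 246.55406189]), [(np.float32(429.1), np.float32(254.0)), (np.float32(431.6), np.float32(239.1))], 2.7947826385498047)] [(261.5, array([256.88537598, 221.71020508]), [(np.float32(238.7), np.float32(211.8)), (np.float32(275.0), np.floa
[... 198 characters left out ...]
y([398.39428711, 234.97937012]), [(np.float32(373.7), np.float32(230.2)), (np.float32(423.0), np.float32(239.8))], 11.346988677978516), (15.5, array([430. , 246.5]), [(np.float32(430.0), np.float32(239.0)), (np.float32(430.0), np.float32(254.0))], 2.0)] [(202.0, array([256.73806763, 221.25619507]), [(np.float32(237.3), np.float32(215.0)), (np.float32(276.2), np.float32(227.5))], 6.057417392730713)]
230 [(353.5, array([398.86538696, 233.6730957 ]), [(np.float32(374.4), np.float32(228.8)), (np.float32(423.3), np.float32(238.6))], 8.43299388885498)] [(177.5, array([256.63601685, 221.06925964]), [(np.float32(237.3), np.float32(215.0)), (np.float32(275.9), np.float32(227.2))], 5.570930004119873)]
```

View pics/c2.png

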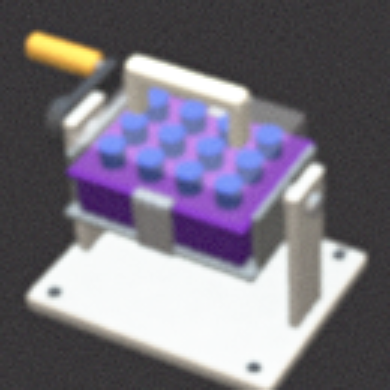

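The crop shows the white bar handle clearly along the top (bar from (125,65) to (245,100) in the crop), the crank sleeve out on the robot's side, and posts on both sides. Now the handle.

```bash
python3 - <<'E'
from h import *
t=cv2.imread("pics/top_a.png"); s=cv2.imread("pics/scene_a.png")
a=blobs(white(t,230),(360,218,432,255))[0]; b=blobs(white(s,230),(228,212,290,245))[0]
e=[]
for i in (0,1):
    p,q=tri([ray("top",a[2][1-i]),ray("scene",b[2][i])]); e.append(p); print(p,q[0])
p=tri([ray("top",a[1]),ray("scene",b[1])])[0]; d=e[1]-e[0]; print("top",p,np.linalg.norm(d),"yaw",-np.degrees(np.arctan2(d[0],d[1])))
yaw=-np.arctan2(d[0],d[1]); y=np.array([-np.sin(yaw),np.cos(yaw)]); x=np.array([y[1],-y[0]])
print("predicted crank",p[:2]-.055*x-.127*y)
from scipy.spatial.transform import Rotation as R
st=r.read_state(); print(R.from_rotvec(st["ee_rot"]).as_matrix().round(4), r.read_state()["force"])
E
```

```text
[ 0.5161602  -0.20394868  0.16530513] 9.038453440085634e-05
[ 0.52973409 -0.1280469   0.16583134] 0.000535441699687798
top [ 0.52291233 -0.16578462  0.16553506] 0.07710776151559251 yaw -10.139302285070485
predicted crank [ 0.44641395 -0.2811189 ]
[[ 9.215e-01  3.884e-01 -7.000e-04]
 [ 3.884e-01 -9.215e-01  1.600e-03]
 [-1.000e-04 -1.800e-03 -1.000e+00]] [-0.60727145  0.16496365 -0.35826905]
```
Great consistency. Handle top at z=0.166 → handle point z=0.158. Yaw -10°.

The two views agree. The bar top is 0.166 m high and 77 mm long, the yaw is -10°, and the crank the handle predicts lies within 2 mm of the measured one. I'll turn the tool so that its y follows the handle's x, then hover above the bar.

The manual's scale: shifts go in shares of 50 mm and turns go in units of 0.05 rad. Converting my numbers, -0.142 rad is -2.84.

creep_tool(steps="0.087,0,0,0,-2.84\n0.087,0,0,0,-2.84\n0.087,0,0,0,-2.84\n0.087,0,0,0,-2.84\n0.087,0,0,0,-2.84\n0.087,0,0,0,-2.84\n0.087,0,0,0,-2.82", clamp_n=50)

```text
time_s: 0.8
ee_pos: [0.2522, -0.5987, 0.2219]
ee_rot: [-2.404, -2.02, -0.0]
force: [0.2, -0.0, 0.3]
grip_width: 0.0871
grip_force: 0.0
```

creep_tool(steps="0.087,0.79,0.316,0,0\n0.087,0.79,0.316,0,0\n0.087,0.79,0.316,0,0\n0.087,0.79,0.316,0,0\n0.087,0.79,0.316,0,0\n0.087,0.79,0.316,0,0")

```text
time_s: 1.4
ee_pos: [0.3883, -0.3809, 0.2222]
ee_rot: [-2.411, -2.014, 0.0]
force: [0.9, -0.5, 0.3]
grip_width: 0.0872
grip_force: 0.0
```

creep_tool(steps="0.087,0.79,0.316,0,0\n0.087,0.79,0.316,0,0\n0.087,0.79,0.316,0,0\n0.087,0.79,0.316,0,0\n0.087,0.79,0.316,0,0\n0.087,0.79,0.316,0,0\n0.087,0,0,0,0")

```text
time_s: 2.1
ee_pos: [0.5261, -0.1585, 0.2225]
ee_rot: [-2.399, -2.026, -0.006]
force: [0.0, -0.1, -0.6]
grip_width: 0.0871
grip_force: 0.0
```

```bash
cat > w.py <<'E'
from h import *; import sys
from scipy.spatial.transform import Rotation as R
s=r.read_state(); im=r.camera("wrist"); cv2.imwrite(f"pics/w_{sys.argv[1]}.png",im)
M=R.from_rotvec(s["ee_rot"]).as_matrix(); T=np.eye(4); T[:3,:3]=M; T[:3,3]=s["ee_pos"]
T=T@r.calibration("wrist")["T_tool_cam"]; np.save(f"pics/T_{sys.argv[1]}.npy",T)
h=np.array([.5229,-.1658,.1655]); c=np.array([.445,-.282,.1])
for n,p in (("handle top",h),("crank",c)):
    K=r.calibration("wrist"); q=np.linalg.inv(T)@np.r_[p,1]; print(n,"tool delta",M.T@(p-s["ee_pos"]),"px",K["fx"]*q[:2]/q[2]+[K["cx"],K["cy"]])
print(M.round(3))
E
python3 w.py a
```

```text
handle top tool delta [-0.00795506 -0.00197425  0.05700125] px [318.88498853 264.55944834]
crank tool delta [-0.13581448 -0.05939818  0.12192862] px [258.74531286 368.10836751]
[[ 0.167  0.986  0.002]
 [ 0.986 -0.167  0.004]
 [ 0.004  0.001 -1.   ]]
```

View pics/w_a.png

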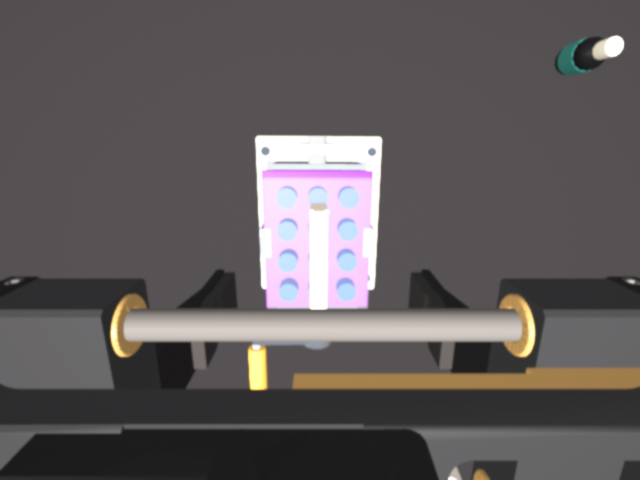

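The wrist view confirms it: the bar runs vertically at column 319 (predicted 318.9), and the sleeve is at (258,368), as predicted. I'll descend and grip.

To row units: -0.008 m is -0.16, -0.002 m is -0.04.

creep_tool(steps="0.087,-0.16,-0.04,0.4,0\n0.087,0,0,0.5,0\n0.087,0,0,0.4,0\n0.087,0,0,0.3,0\n0.087,0,0,0,0")

```text
time_s: 2.65
ee_pos: [0.5179, -0.1745, 0.1402]
ee_rot: [-2.41, -2.01, 0.004]
force: [-0.5, -0.1, 0.3]
grip_width: 0.0867
grip_force: 0.0
```

creep_tool(steps="0,0,0,0,0\n0,0,0,0,0\n0,0,0,0,0\n0,0,0,0,0\n0,0,0,0,0\n0,0,0,0,0\n0,0,0,0,0\n0,0,0,0,0", clamp_n=50)

```text
time_s: 3.45
ee_pos: [0.5199, -0.1739, 0.1425]
ee_rot: [2.411, 2.014, -0.0]
force: [-0.2, -0.0, 0.4]
grip_width: 0.0309
grip_force: 0.0
```

creep_tool(steps="0,0,0,0,0\n0,0,0,0,0\n0,0,0,0,0\n0,0,0,0,0\n0,0,0,0,0")

```text
time_s: 3.95
ee_pos: [0.5202, -0.1739, 0.1426]
ee_rot: [2.411, 2.014, 0.0]
force: [2.4, 0.4, -0.5]
grip_width: 0.0115
grip_force: 49.9
```

Gripped on the 12 mm bar. Now the tug.

creep_tool(steps="0,0,0,-0.04,0\n0,0,0,-0.04,0\n0,0,0,-0.02,0\n0,0,0,0,0\n0,0,0,0,0")

```text
time_s: 4.45
ee_pos: [0.5195, -0.1737, 0.1466]
ee_rot: [-2.41, -2.013, 0.001]
force: [4.2, -1.8, -15.4]
grip_width: 0.0114
grip_force: 49.9
```

creep_tool(steps="0,0,0,-0.02,0\n0,0,0,-0.02,0\n0,0,0,-0.02,0\n0,0,0,0,0\n0,0,0,0,0\n0,0,0,0,0")

```text
time_s: 5.05
ee_pos: [0.5188, -0.1736, 0.1479]
ee_rot: [-2.409, -2.012, 0.002]
force: [6.9, -1.6, -26.2]
grip_width: 0.0116
grip_force: 50.1
```

The force is past 17.5 N at about 5 mm of lift, so the latch is on its stop and holding. I'll lower it home, release and rise.

To row units: 0.003 m is 0.06, 0.002 m is 0.04.

creep_tool(steps="0,0,0,0.06,0\n0,0,0,0.06,0\n0,0,0,0.04,0\n0,0,0,0,0\n0.087,0,0,0,0\n0.087,0,0,0,0\n0.087,0,0,0,0\n0.087,0,0,0,0")

```text
time_s: 5.85
ee_pos: [0.521, -0.1741, 0.1439]
ee_rot: [2.409, 2.012, 0.002]
force: [0.5, 0.7, 0.2]
grip_width: 0.0358
grip_force: 0.0
```

creep_tool(steps="0.087,0,0,0,0\n0.087,0,0,0,0\n0.087,0,0,0,0\n0.087,0,0,0,0\n0.087,0,0,-0.4,0\n0.087,0,0,-0.6,0\n0.087,0,0,-0.6,0\n0.087,0,0,0,0")

```text
time_s: 6.65
ee_pos: [0.5225, -0.1744, 0.227]
ee_rot: [2.406, 2.01, 0.006]
force: [1.4, -0.0, -0.3]
grip_width: 0.0863
grip_force: 0.0
```

```bash
python3 look.py b | sed -n '1d;$d' | tail -1
python3 - <<'E'
from h import *
t=cv2.imread("pics/top_b.png"); s=cv2.imread("pics/scene_b.png")
bt=blobs(yellow(t),(430,260,500,310)); bs=blobs(yellow(s),(190,190,240,230)); print(bt[:1],bs[:1])
if bt and bs: print(tri([ray("top",bt[0][1]),ray("scene",bs[0][1])]))
E
```

```text
[] [(182.0, array([215.35002136, 212.95001221]), [(np.float32(203.7), np.float32(209.1)), (np.float32(227.1), np.float32(216.8))], 9.17060375213623)]
```

To row units: -0.0407 m is -0.814, -0.0193 m is -0.386.

creep_tool(steps="0.087,-0.814,-0.386,0,0\n0.087,-0.814,-0.386,0,0\n0.087,-0.814,-0.386,0,0\n0.087,0,0,0,0\n0.087,0,0,0,0")

```text
time_s: 7.25
ee_pos: [0.4399, -0.2843, 0.2212]
ee_rot: [-2.412, -2.009, 0.0]
force: [1.1, 1.2, 0.3]
grip_width: 0.087
grip_force: 0.0
```

```bash
python3 - <<'E'
from h import *
from scipy.spatial.transform import Rotation as R
s=r.read_state(); M=R.from_rotvec(s["ee_rot"]).as_matrix()
im=r.camera("top"); t=blobs(yellow(im),(400,240,520,330)); im=r.camera("scene"); q=blobs(yellow(im),(180,180,260,240)); print(t[:1],q[:1])
print(M.T@(np.array([.4445,-.285,.1])-s["ee_pos"]),s["ee_pos"]); print(M.round(3))
E
```

```text
[(256.5, array([462.16851807, 286.82492065]), [(np.float32(446.7), np.float32(283.6)), (np.float32(477.6), np.float32(290.1))], 9.68249225616455)] [(179.5, array([215.30001831, 213.1000061 ]), [(np.float32(203.6), np.float32(209.2)), (np.float32(227.0), np.float32(217.0))], 9.486831665039062)]
[-1.37703581e-05  4.90850458e-03  1.21140621e-01] [ 0.4398877  -0.28429662  0.22115022]
[[ 0.181  0.983 -0.002]
 [ 0.983 -0.181  0.002]
 [ 0.001 -0.002 -1.   ]]
```

To row units: 0.005 m is 0.1, 0.04 m is 0.8.

creep_tool(steps="0.087,0,0.1,0.8,0\n0.087,0,0,0.8,0\n0.087,0,0,0.6,0\n0.087,0,0,0.56,0\n0.087,0,0,0,0\n0.06,0,0,0,0\n0.04,0,0,0,0\n0,0,0,0,0", clamp_n=40)

```text
time_s: 8.15
ee_pos: [0.4475, -0.2851, 0.0864]
ee_rot: [2.408, 2.013, 0.001]
force: [0.7, -0.3, 0.5]
grip_width: 0.0708
grip_force: 0.0
```

creep_tool(steps="0,0,0,0,0\n0,0,0,0,0\n0,0,0,0,0\n0,0,0,0,0\n0,0,0,0,0\n0,0,0,0,0\n0,0,0,0,0\n0,0,0,0,0")

```text
time_s: 8.95
ee_pos: [0.4435, -0.2841, 0.0837]
ee_rot: [-2.408, -2.01, 0.005]
force: [-6.1, 1.3, 2.5]
grip_width: 0.015
grip_force: 40.0
```

The sleeve is gripped (15 mm). Next I'll carry it along the 55 mm arc in 7.5° rows, with the tool's orientation fixed.

To row units: -0.0072 m is -0.144, -0.007 m is -0.14.

creep_tool(steps="0,0,0.01,-0.144,0\n0,0,0.028,-0.14,0\n0,0,0.046,-0.136,0\n0,0,0.064,-0.13,0")

```text
time_s: 9.35
ee_pos: [0.451, -0.2854, 0.1115]
ee_rot: [-2.408, -2.01, 0.005]
force: [-5.0, 1.5, -3.6]
grip_width: 0.0145
grip_force: 40.0
```

creep_tool(steps="0,0,0.08,-0.12,0\n0,0,0.094,-0.108,0\n0,0,0.108,-0.094,0\n0,0,0.12,-0.08,0\n0,0,0,0,0")

```text
time_s: 9.85
ee_pos: [0.4735, -0.2895, 0.1328]
ee_rot: [-2.411, -2.014, 0.0]
force: [-3.4, 0.5, 1.4]
grip_width: 0.0148
grip_force: 40.0
```

To row units: 0.0072 m is 0.144, 0.007 m is 0.14.

creep_tool(steps="0,0,0.13,-0.064,0\n0,0,0.136,-0.046,0\n0,0,0.14,-0.028,0\n0,0,0.144,-0.01,0\n0,0,0.144,0.01,0\n0,0,0.14,0.028,0\n0,0,0.136,0.046,0\n0,0,0.13,0.064,0")

```text
time_s: 10.65
ee_pos: [0.5257, -0.2987, 0.1308]
ee_rot: [-2.408, -2.011, 0.004]
force: [-8.5, 2.6, -4.3]
grip_width: 0.0147
grip_force: 40.0
```

creep_tool(steps="0,0,0.12,0.08,0\n0,0,0.108,0.094,0\n0,0,0.094,0.108,0\n0,0,0.08,0.12,0\n0,0,0,0,0")

```text
time_s: 11.15
ee_pos: [0.5453, -0.3021, 0.1099]
ee_rot: [-2.407, -2.011, 0.004]
force: [-5.6, 1.2, -6.5]
grip_width: 0.0151
grip_force: 40.0
```

creep_tool(steps="0,0,0.064,0.13,0\n0,0,0.046,0.136,0\n0,0,0.028,0.14,0\n0,0,0.01,0.144,0\n0,0,0,0.04,0\n0,0,0,0,0")

```text
time_s: 11.75
ee_pos: [0.552, -0.3034, 0.0834]
ee_rot: [-2.407, -2.01, 0.006]
force: [-12.7, 4.9, 8.8]
grip_width: 0.0148
grip_force: 40.0
```

creep_tool(steps="0,0,0,0.04,0\n0,0,0,0.04,0\n0,0,0,0,0\n0,0,0,0,0")

```text
time_s: 12.15
ee_pos: [0.5521, -0.3034, 0.083]
ee_rot: [-2.408, -2.011, 0.007]
force: [-19.8, 7.3, 25.8]
grip_width: 0.0147
grip_force: 40.0
```

The force rises with no further motion, so the crank is on the far stop. I'll release and rise.

To row units: -0.003 m is -0.06.

creep_tool(steps="0,0,0,-0.06,0\n0.087,0,0,0,0\n0.087,0,0,0,0\n0.087,0,0,0,0\n0.087,0,0,0,0\n0.087,0,0,0,0\n0.087,0,0,0,0\n0.087,0,0,0,0")

```text
time_s: 12.95
ee_pos: [0.5547, -0.3042, 0.0816]
ee_rot: [2.411, 2.014, 0.0]
force: [-0.4, 0.3, -0.2]
grip_width: 0.0629
grip_force: 0.0
```

creep_tool(steps="0.087,0,0,0,0\n0.087,0,0,-0.6,0\n0.087,0,0,-0.8,0\n0.087,0,0,-0.8,0\n0.087,-0.6,0,-0.6,0\n0.087,-0.8,0,0,0\n0.087,-0.8,0,0,0\n0.087,0,0,0,0")

```text
time_s: 13.75
ee_pos: [0.5308, -0.4207, 0.221]
ee_rot: [2.42, 2.0, -0.007]
force: [-0.7, -1.4, 0.3]
grip_width: 0.087
grip_force: 0.0
```

```bash
python3 look.py c >/dev/null; python3 - <<'E'
from h import *
t=cv2.imread("pics/top_c.png"); s=cv2.imread("pics/scene_c.png")
bt=blobs(yellow(t),(400,180,520,290)); bs=blobs(yellow(s),(180,200,300,280)); print(bt[:1],bs[:1])
if bt and bs: print("crank",tri([ray("top",bt[0][1]),ray("scene",bs[0][1])]))
a=cv2.resize(s[180:340,150:350],None,fx=2.5,fy=2.5); b=cv2.resize(t[180:340,320:480],None,fx=1.875*4/3,fy=2.5)
cv2.imwrite("pics/c3.png",np.hstack([a,b])[:, :800])
E
```

```text
[(250.5, array([472.5920105 , 222.92152405]), [(np.float32(457.6), np.float32(220.0)), (np.float32(487.6), np.float32(225.8))], 9.593445777893066)] [(64.0, array([185.4138031, 246.9655304]), [(np.float32(178.3), np.float32(244.1)), (np.float32(192.5), np.float32(249.8))], 9.656157493591309)]
crank (array([ 0.55201198, -0.29690712,  0.10084595]), [np.float64(0.00396278119470384), np.float64(0.003962781194703886)])
```

View pics/c3.png

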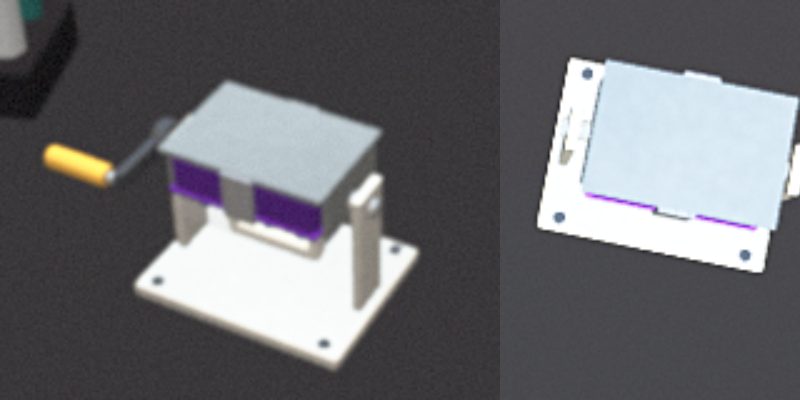

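The cassette is upside down, with its handle underneath and the sleeve on the far side, full length in view at about (45–112,165) in the crop. My scene search box had clipped the sleeve, so I'll recompute its height over a wider box before handing in.

```bash
python3 - <<'E'
from h import *
t=cv2.imread("pics/top_c.png"); s=cv2.imread("pics/scene_c.png")
bt=blobs(yellow(t),(400,180,520,290)); bs=blobs(yellow(s),(150,200,300,280))
p,e=tri([ray("top",bt[0][1]),ray("scene",bs[0][1])]); print("crank",p,e[0])
g=[cv2.absdiff(cv2.imread(f"pics/{n}_a.png"),cv2.imread(f"pics/{n}_c.png"))[y0:y1,x0:x1].max(2) for n,(x0,y0,x1,y1) in (("top",(100,200,250,305)),("scene",(400,230,540,365)))]
print("grey view changed px",[int((d>40).sum()) for d in g])
if abs(p[2]-.103)<.006 and e[0]<.003: print(r.finish_job())
E
```

```text
crank [ 0.55315092 -0.30095142  0.10327513] 0.0007966546234310335
grey view changed px [0, 0]
the job is handed in; nothing more can be done
None
```

The purple cassette was tugged up about 5 mm to its stop and the latch held; it was then cranked fully upside down and released, the grey stand looks unchanged in the images, and I handed the job in at about 14 s (no verdict was returned).

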